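# Clamp a plug-in circuit card in the service holder

### The job

Of the three green plug-in circuit cards on the bench, take the largest, the one that is both long and wide, and mount it in the metal card holder: lift the holder's spring clip up until it stays open, slide the card flat between the side rails and under the clip, handle end outward, until its far edge is home against the hinge block. Then lower the clip so that it holds the card down, and let go.

Things in the scene. Friction and masses are not known exactly. Their poses are not given: they have to be found in the camera images.
- card: Largest card: green board 130 (x) by 66 (y) by 6 mm, 0.15 kg, flat on the bench; of its two look-alikes one is 80 mm long, one 40 mm wide. Origin: centre of underside, z up. Handle: upright grey fin, 10 mm thick (y), 28 mm long (x), centred at x = -47, y = 0, from the board's top to 42 mm above the underside; grip across the 10 mm from above. 12 mm high steel strip on the handle end.
- cradle: Fixed holder: plate 180 (x) by 110 (y) by 12 mm. Origin: centre of underside; x runs from open end to hinge end. Card lies on the plate (12 mm up), x along x, handle at open end. Side rails 5 mm high, 86 mm apart, x = -85 to 45. Hinge blocks, tops 36 mm over the bench, faces at x = 50, stop the card: home, its origin is at x = -15, y = 0. Clip hinge axis: along y through x = 65, z = 30.
- clip (a joint): Spring clip angle, rad: 0 down, 1.75 fully open, past upright. Over-centre: let go below about 0.85 it snaps down, above 1.1 it snaps up and stays; 1 to 2 N at the tab moves it either way. Resting on a card: about 0.1. It is a 12 mm wide steel strip on the holder's middle line, reaching 91 mm from the hinge to the open end, with a 52 mm wide cross foot 45 mm from the hinge.
- clip_tab (a point): Middle of the black tab, 12 by 12 by 30 mm tall, on the clip's free end: tab spans 17 mm below to 13 mm above it, clip down. Pinch across its 12 mm along the holder's y, from above; it can pivot in the grip. The point is 85 mm from the hinge axis along the strip and 18 mm off the strip's middle line (upward when down, away from the open end when up) and turns with the clip.
There are look-alikes about, which are no part of the job. What is shaped like the card but orange is not meant. What is shaped like the cradle but yellow is not meant.

How it is judged:
On the way, in this order (a step that is already met when the one before it is completed fails the run):
1. the clip is lifted open (value of joint clip above 0.9 rad), for 0.1 s.
2. the card lies in the holder under the open clip (x of card in the frame of cradle between -0.032 and -0.005 m and y of card in the frame of cradle between -0.015 and 0.015 m and z of card in the frame of cradle between 0.007 and 0.016 m and angle between the x axis of card and the x axis of cradle, either way round below 0.2 rad and angle between card's own z axis and vertical below 0.08 rad and value of joint clip above 0.9 rad), for 0.1 s.
At the end, for the whole second after the job is handed in: The largest card lies flat on the holder's plate, handle outward, its far edge home against the hinge block (origin between 32 and 5 mm short of the holder's origin, at most 15 mm to either side), in line within 0.2 rad, at rest, and the clip rests on it (clip angle between 0.05 and 0.2 rad) (x of card in the frame of cradle between -0.032 and -0.005 m and y of card in the frame of cradle between -0.015 and 0.015 m and z of card in the frame of cradle between 0.007 and 0.016 m and angle between the x axis of card and the x axis of cradle, either way round below 0.2 rad and angle between card's own z axis and vertical below 0.08 rad and value of joint clip between 0.05 and 0.2 rad and linear speed of card below 0.02 m/s); the robot touches nothing.
It also fails if it takes over 64 s, if anything falls off the work surface, if the arm or the gripper's body presses on something with over 40 N, if the wrist force passes 120 N, or if a joint passes its speed limit or range.

### The arm

A 7-joint arm with a two-finger parallel gripper is mounted at the origin on the work surface. World frame = base frame: x ahead of the robot, y to its left, z up, the work surface at z = 0. Lengths are in m, angles in rad, forces in N, time in s.
With the tool pointing down it reaches from about 0.4 to 0.875 m from the base axis. Payload 19.3 kg.
Tool frame: the origin (TCP) lies at the very end of the fingers, on their centre line; the grasp point (between the pads) lies 19 mm behind it; z points along the fingers, y is the direction in which the jaws open and shut (so a half turn about z gives the same grasp; the last joint's range is limited). The gripper opens to 85 mm and grips with 20 to 120 N. Pads are 22 mm wide; open, the fingers measure 114 mm over their backs; the gripper's body (76 mm by 85 mm) begins 54 mm behind the grasp point. The pads swing forward as they close: fully open they stand 13 mm farther back than shut.
Start: joints at [1.221, 0.521, -0.036, 1.599, 0.021, 1.021, -0.113], TCP at [0.173, -0.601, 0.231] pointing down, gripper open.
Joint ranges: [-2.91, 2.91], [-0.3, 2.13], [-1.5, 1.42], [0.17, 2.43], [-1.26, 4.41], [0.16, 1.93], [-2.52, 2.52]. Speed limits (rad/s): [1.89, 1.89, 2.39, 2.39, 3.01, 3.01, 3.01].

### API

Orientations are given as [roll, pitch, yaw] about the fixed x, y, z axes, in that order (R = Rz(yaw) Ry(pitch) Rx(roll)).
In Python, from workcell import bot, vision, job_done gives the robot as it stands.
- The arm moves only by the tool arm_command, never from a script. Its arguments are lists of equal length, an entry for each row: "gripper": the finger opening in cm, from 0 to 8.54; "slide": the shift along the tool's x, y, z in cm, a list of three; "turn": the turn, a rotation vector about the tool's x, y, z in degrees, a list of three. A call has 1 to 5 rows; each row is the pose to reach, as a shift and turn from the pose commanded when the call began, along the tool's axes at that moment; what a row does not reach only later rows make up. A row lasts 1/8 s, in which the tool goes at most 62.5 mm and 10.7 degrees, less where a joint would pass 70% of its speed; a pose out of reach is approached as far as the arm can. A call with a gripper value outside its range is refused whole. The fingers move at their own pace and stop on an object; "force" is the grip in N (left out, the last holds). Time passes only in rows, so rows that repeat a pose let the fingers close. It gives the time, the measured TCP pose, the force and the opening at its end, in the units of the state.
- bot.observe(): the state, without advancing time (a new reading comes with each control period).
- vision.grab_frame(name): name is "side" or "top"; returns the picture (384x512x3 uint8, blue, green, red); there is no depth.
- vision.camera_model(name): a dict with "mtx" (3x3 intrinsics, pixels), "T" (4x4, takes a point from camera to world coordinates). Camera axes: x right, y down, z forward; pixel columns grow to the right and rows downward; lengths in m; the calibration is good to about 2 mm. A picture is of the moment at which its call begins. camera_model takes no time and is no camera call.
- job_done(): hands the job in, once; it reports no verdict.
The state is a dict: "clock": time; "qpos": joint angles; "qd": joint speeds; "joint_efforts": joint torques, N m; "position": TCP position; "tool_rot": TCP orientation; "force": force on the tool from outside, world axes, zero at the start; "moment": the same for the moment, N m; "grip_width": finger opening in m.
Only numpy, scipy, OpenCV 4.12 (cv2) and the standard library are available. Lean on these libraries where they do the work, as an engineer would, in place of code of your own. Each camera call takes 0.05 s, during which the arm holds its last target. There are 200 camera calls.

## Working session

There is one attempt and no reset: what is moved stays moved. The work goes in short steps, Python scripts to look and compute and a tool call to move; the robot and the scene stay as the last step left them, time stands still between calls to the robot, and variables do not carry over. Pictures are saved under pics/ and viewed, about 8 in all and at most 12, crops included, and the job is handed in when it is done.

Besides the shell and the picture viewer there is one more tool, called after "Call:" by a JSON object that holds its "name" and its "arguments", one argument or row to a line. arm_command: Moves the arm, as the interface text tells. Its arguments: {"type":"object","properties":{"gripper":{"type":"array","items":{"type":"number"}},"slide":{"type":"array","items":{"type":"array","items":{"type":"number"}}},"turn":{"type":"array","items":{"type":"array","items":{"type":"number"}}},"force":{"type":"number"}},"required":["gripper","slide","turn"]}

```bash
mkdir -p pics; ls; python3 - <<'E'
from workcell import bot, vision
import cv2
s=bot.observe(); print(s)
for n in("top","side"):
    cv2.imwrite(f"pics/{n}0.png",cv2.resize(vision.grab_frame(n),(800,600),interpolation=cv2.INTER_CUBIC)); m=vision.camera_model(n); print(m["mtx"],m["T"])
E
```

```text
pics
{'clock': 0.0, 'qpos': array([ 1.22079365,  0.52204437, -0.03634104,  1.59996519,  0.02114746,
        1.02108909, -0.11277762]), 'qd': array([-0.00031714,  0.00090478, -0.00043379, -0.00108692,  0.0010286 ,
        0.0015673 ,  0.00087054]), 'joint_efforts': array([ 1.02640694e-03, -9.27103329e+01,  1.98087864e+00, -3.69942105e+01,
        1.80199445e-02,  7.98843219e-03, -1.12868117e-04]), 'position': array([ 0.17250379, -0.60039103,  0.23072198]), 'tool_rot': array([-3.14046886e+00,  2.72691857e-05,  2.79798672e-01]), 'force': array([-0.24111439,  0.94135336, -0.89907734]), 'moment': array([ 0.01581842, -0.00140642, -0.0307024 ]), 'grip_width': 0.08506080855018924}
[[495.3034199    0.         254.55215693]
 [  0.         495.3034199  196.98900823]
 [  0.           0.           1.        ]] [[ 2.16207496e-02 -9.95023905e-01  9.72623842e-02  3.67118451e-01]
 [-9.99742094e-01 -2.08414789e-02  9.02099782e-03 -6.57070779e-04]
 [-6.94901655e-03 -9.74323404e-02 -9.95217891e-01  1.36441547e+00]
 [ 0.00000000e+00  0.00000000e+00  0.00000000e+00  1.00000000e+00]]
[[353.90681428   0.         258.16346452]
 [  0.         353.90681428 196.63500299]
 [  0.           0.           1.        ]] [[ 0.85581111 -0.37725795  0.35392624  0.20666987]
 [-0.51718222 -0.6101486   0.600201   -0.43285766]
 [-0.010483   -0.69670304 -0.71728305  0.6039763 ]
 [ 0.          0.          0.          1.        ]]
```

View pics/top0.png

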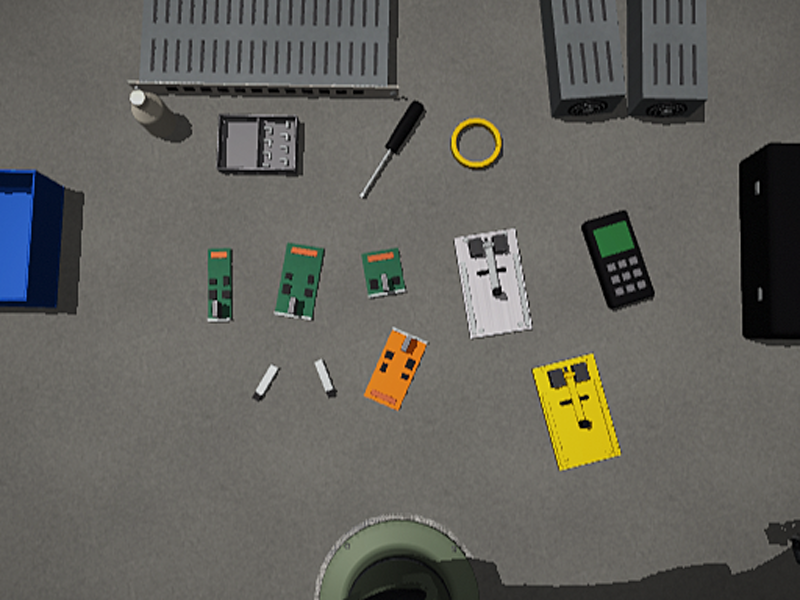

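View pics/side0.png

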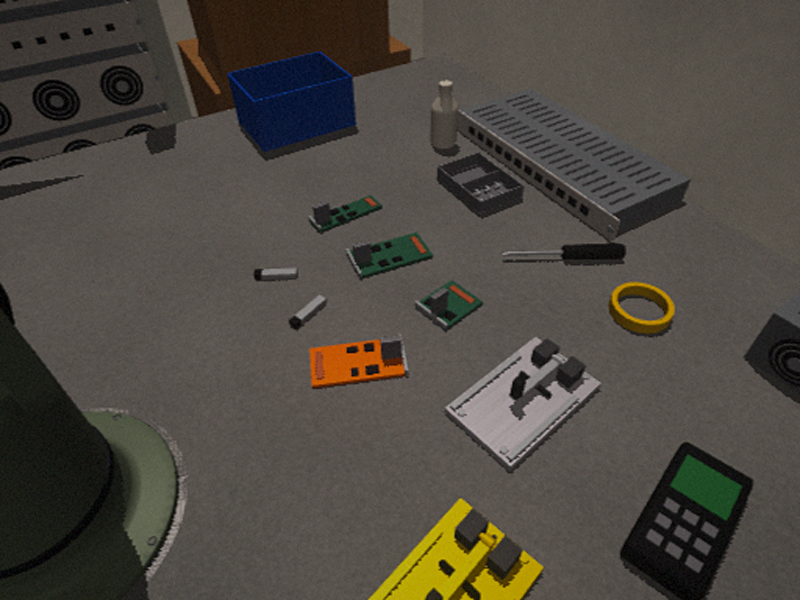

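The first top view shows the wide and long green card in the middle, at (300,282), with its handle end towards the robot. The silver holder is at (493,283), hinge end away from the robot. The clip is down and its tab is at about (499,293).

```bash
cat > h.py <<'E'
import numpy as np, cv2
from workcell import bot, vision
from scipy.spatial.transform import Rotation as R
def plane(n,uv,z):
    m=vision.camera_model(n); uv=np.atleast_2d(uv).astype(float)
    d=np.c_[uv,np.ones(len(uv))]@np.linalg.inv(m["mtx"]).T@m["T"][:3,:3].T
    o=m["T"][:3,3]; return o+d*((z-o[2])/d[:,2])[:,None]
def proj(n,P):
    m=vision.camera_model(n); p=(np.atleast_2d(P)-m["T"][:3,3])@m["T"][:3,:3]@m["mtx"].T
    return p[:,:2]/p[:,2:]
def rect(n,mask,z):
    c=max(cv2.findContours(mask.astype(np.uint8),cv2.RETR_EXTERNAL,cv2.CHAIN_APPROX_NONE)[0],key=cv2.contourArea)
    return cv2.minAreaRect((plane(n,c[:,0],z)[:,:2]*1000).astype(np.float32))
def show(s=None):
    s=s or bot.observe(); print(round(s["clock"],2),s["position"].round(4),s["tool_rot"].round(3),s["force"].round(1),round(s["grip_width"],4))
def delta(P,yaw):
    "cm shift in tool axes and yaw turn (deg, about tool z) to reach world P with tool down at yaw"
    s=bot.observe(); Rt=R.from_euler("xyz",s["tool_rot"])
    t=R.from_euler("xyz",[np.pi,0,yaw])
    print("slide",(Rt.inv().apply(np.array(P)-s["position"])*100).round(2),"turn",np.degrees((Rt.inv()*t).as_rotvec()).round(1))
E
python3 - <<'E'
from h import *
im=vision.grab_frame("top").astype(int); b,g,r=im[...,0],im[...,1],im[...,2]
roi=np.zeros(im.shape[:2],bool); roi[150:210,170:212]=1
m=roi&(((g>r*1.25)&(g>40))|(im.min(2)>110)|((r>150)&(b<120)))
print("card",rect("top",m,.006))
m=roi&((g>r*1.25)&(g>50)|((r>150)&(b<120))); print("green",rect("top",m,.006))
roi[:]=0; roi[140:222,285:345]=1
m=cv2.morphologyEx((roi&(im.min(2)>105)).astype(np.uint8),cv2.MORPH_CLOSE,np.ones((3,3)))
print("cradle",rect("top",m,.012))
a=im[150:210,170:212].astype(np.uint8);c=im[142:222,285:345].astype(np.uint8)
f=lambda x:cv2.resize(x,(400,600),interpolation=cv2.INTER_CUBIC)
cv2.imwrite("pics/crop.png",np.hstack([cv2.resize(a,(390,560),interpolation=cv2.INTER_CUBIC),cv2.resize(c,(400,560),interpolation=cv2.INTER_CUBIC)]))
E
```

```text
card ((552.8668212890625, 181.06280517578125), (92.21182250976562, 153.63552856445312), 86.70664978027344)
green ((547.0999145507812, 188.16690063476562), (66.24311065673828, 126.0192642211914), 81.86611938476562)
cradle ((549.1642456054688, -152.86007690429688), (225.41107177734375, 163.43948364257812), 0.895857572555542)
```

View pics/crop.png

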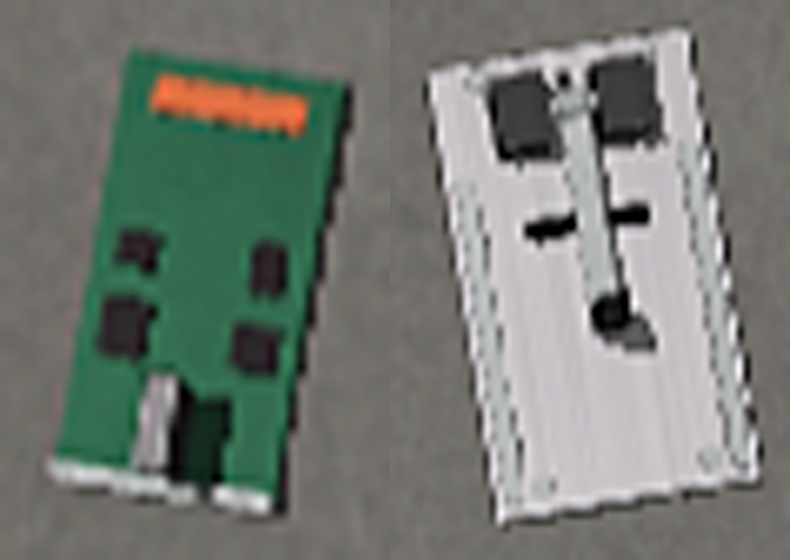

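```bash
python3 - <<'E'
from h import *
c=np.array([[40,72],[298,32],[372,480],[108,524]],float)
uv=np.c_[285+c[:,0]/6.6667-.43,142+c[:,1]/7-.43]
P=plane("top",uv,.012)[:,:2]
print(P.round(4)); print("sides",[round(np.linalg.norm(P[i]-P[i-1]),4) for i in range(4)])
ce=P.mean(0); ax=(P[0]+P[1]-P[2]-P[3]); yaw=np.arctan2(ax[1],ax[0]); print(ce,yaw,np.degrees(yaw))
Rz=R.from_euler("z",yaw)
for p in([-.020,0,.061],[.065,0,.03],[.05,0,.036]): 
    w=Rz.apply(p)+[*ce,0]; q=proj("top",w)[0]; print(p,w.round(4),"crop px",((q-[285,142]+.43)*[6.667,7]+[390,0]).round())
ca=np.array([.5451,.1884]);cy=np.radians(-8.13);h=ca+np.array([np.cos(cy),np.sin(cy)])*-.047;print("handle",h)
q=proj("top",[*h,.042])[0];print(((q-[170,150]+.43)*[390/42,560/60]).round())
delta([.53,-.14,.15],yaw)
E
```

```text
[[ 0.6268 -0.0853]
 [ 0.645  -0.1922]
 [ 0.4681 -0.2237]
 [ 0.4486 -0.1158]]
sides [np.float64(0.1808), np.float64(0.1084), np.float64(0.1797), np.float64(0.1097)]
[ 0.54713656 -0.15423268] 0.1727510215982112 9.897904444150832
[-0.02, 0, 0.061] [ 0.5274 -0.1577  0.061 ] crop px [617. 311.]
[0.065, 0, 0.03] [ 0.6112 -0.1431  0.03  ] crop px [574. 106.]
[0.05, 0, 0.036] [ 0.5964 -0.1456  0.036 ] crop px [581. 141.]
handle [0.49857236 0.19504672]
[154. 422.]
slide [ 47.08 -34.38   8.11] turn [-0.   0.   6.1]
```

Call:
{"name": "arm_command", "arguments": {
  "gripper": [5,5,5,5,5],
  "slide": [
    [4.6,-3.3,0.8],
    [9.2,-6.6,1.6],
    [13.9,-9.8,2.4],
    [18.5,-13.1,3.2],
    [23.2,-16.4,4]
  ],
  "turn": [
    [0,0,0.6],
    [0,0,1.2],
    [0,0,1.8],
    [0,0,2.4],
    [0,0,3]
  ],
  "force": 25
}}

```text
clock: 0.78
position: [0.3511, -0.3775, 0.1911]
tool_rot: [3.141, -0.0, 0.227]
force: [2.1, -0.2, -1.1]
grip_width: 0.0499
```

```bash
python3 -c "
from h import *
show();delta([.5274,-.157,.13],.173)"
```

```text
0.78 [ 0.3511 -0.3775  0.1911] [ 3.141 -0.     0.227] [ 2.1 -0.2 -1.1] 0.0499
slide [ 22.14 -17.52   6.11] turn [ 0.  -0.   3.1]
```

Call:
{"name": "arm_command", "arguments": {
  "gripper": [5,5,5,5,5],
  "slide": [
    [4.5,-3.5,1.2],
    [9,-7,2.4],
    [13.5,-10.5,3.6],
    [18,-14,4.8],
    [22.1,-17.5,6.1]
  ],
  "turn": [
    [0,0,0.6],
    [0,0,1.2],
    [0,0,1.8],
    [0,0,2.4],
    [0,0,3.1]
  ]
}}

```text
clock: 1.4
position: [0.5272, -0.1571, 0.1299]
tool_rot: [3.142, -0.0, 0.173]
force: [1.0, -0.1, 0.4]
grip_width: 0.0498
```

```bash
python3 -c "
from h import *
show();delta([.5274,-.157,.031],.173)
im=vision.grab_frame('side'); q=proj('side',[[.527,-.157,.06],[.527,-.157,.03]]);print(q)
c=q.mean(0).astype(int)
cv2.imwrite('pics/s1.png',cv2.resize(im[c[1]-90:c[1]+60,c[0]-100:c[0]+100],(800,600),interpolation=cv2.INTER_CUBIC));print(c)"
```

```text
1.4 [ 0.5272 -0.1571  0.1299] [ 3.142 -0.     0.173] [ 1.  -0.1  0.4] 0.0498
slide [ 0.02 -0.    9.89] turn [ 0. -0.  0.]
[[330.71680399 244.14604886]
 [328.617412   253.37605323]]
[329 248]
```

View pics/s1.png

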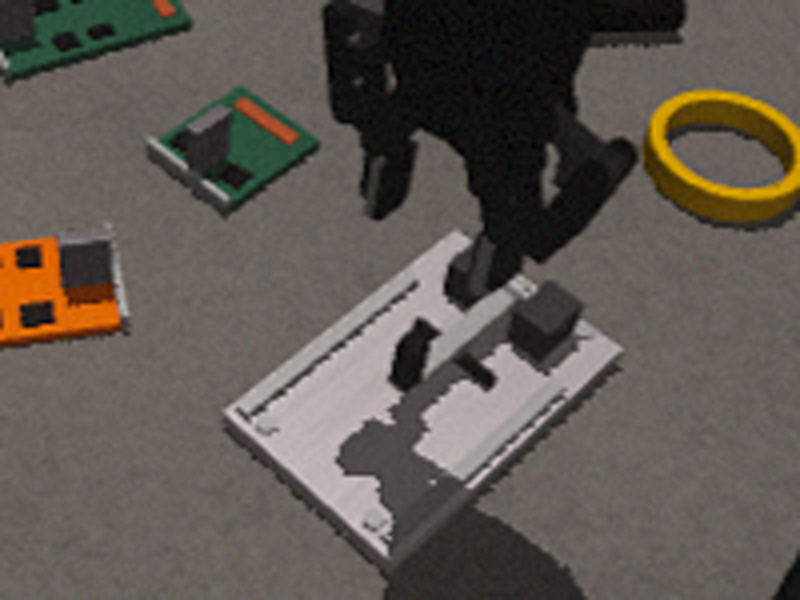

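The crop shows the tab (crop 413,355) between the fingers' lines, a few mm further on and left of the prediction. I'll shift 2 mm both ways and go down.

Call:
{"name": "arm_command", "arguments": {
  "gripper": [5,5,5,5,5],
  "slide": [
    [0.2,-0.2,3],
    [0.3,-0.2,6],
    [0.3,-0.2,8.5],
    [0.3,-0.2,9.6],
    [0.3,-0.2,9.6]
  ],
  "turn": [
    [0,0,0],
    [0,0,0],
    [0,0,0],
    [0,0,0],
    [0,0,0]
  ]
}}

```text
clock: 2.08
position: [0.5285, -0.1562, 0.034]
tool_rot: [-3.141, 0.001, 0.173]
force: [-1.2, -0.3, -0.1]
grip_width: 0.05
```

Call:
{"name": "arm_command", "arguments": {
  "gripper": [1,0.5,0.5,0.5,0.5],
  "slide": [
    [0,0,0],
    [0,0,0],
    [0,0,0],
    [0,0,0],
    [0,0,0]
  ],
  "turn": [
    [0,0,0],
    [0,0,0],
    [0,0,0],
    [0,0,0],
    [0,0,0]
  ],
  "force": 25
}}

```text
clock: 2.7
position: [0.5292, -0.1566, 0.035]
tool_rot: [3.141, -0.001, 0.173]
force: [-1.0, -2.2, 7.0]
grip_width: 0.0112
```

Call:
{"name": "arm_command", "arguments": {
  "gripper": [0.5,0.5,0.5,0.5,0.5],
  "slide": [
    [0.3,0,-0.8],
    [0.6,0,-1.6],
    [1.1,0,-2.3],
    [1.55,0,-3.05],
    [2.1,0,-3.7]
  ],
  "turn": [
    [0,0,0],
    [0,0,0],
    [0,0,0],
    [0,0,0],
    [0,0,0]
  ]
}}

```text
clock: 3.32
position: [0.5494, -0.1528, 0.0719]
tool_rot: [3.141, 0.001, 0.173]
force: [-0.6, -5.0, -4.5]
grip_width: 0.0112
```

Call:
{"name": "arm_command", "arguments": {
  "gripper": [0.5,0.5,0.5,0.5,0.5],
  "slide": [
    [0.65,0,-0.6],
    [1.7,0,-1.35],
    [2.85,0,-1.95],
    [4.05,0,-2.35],
    [5.35,0,-2.55]
  ],
  "turn": [
    [0,0,0],
    [0,0,0],
    [0,0,0],
    [0,0,0],
    [0,0,0]
  ]
}}

```text
clock: 3.95
position: [0.6026, -0.1433, 0.098]
tool_rot: [3.141, -0.0, 0.173]
force: [-3.0, -2.7, 3.8]
grip_width: 0.0113
```

Call:
{"name": "arm_command", "arguments": {
  "gripper": [0.5,0.5,0.5,3,5],
  "slide": [
    [0.8,0,0],
    [1.6,0,0],
    [1.6,0,0],
    [1.6,0,0],
    [1.6,0,0]
  ],
  "turn": [
    [0,0,0],
    [0,0,0],
    [0,0,0],
    [0,0,0],
    [0,0,0]
  ]
}}

```text
clock: 4.58
position: [0.618, -0.1401, 0.097]
tool_rot: [-3.141, -0.0, 0.174]
force: [-0.0, -0.3, -0.5]
grip_width: 0.0468
```

Call:
{"name": "arm_command", "arguments": {
  "gripper": [5,5,5,5,5],
  "slide": [
    [0,0,0],
    [0,0,0],
    [-0.5,0,-2],
    [-2,0,-5],
    [-4,0,-9]
  ],
  "turn": [
    [0,0,0],
    [0,0,0],
    [0,0,0],
    [0,0,0],
    [0,0,0]
  ]
}}

```text
clock: 5.2
position: [0.5777, -0.1475, 0.1884]
tool_rot: [-3.141, 0.0, 0.174]
force: [-0.0, -0.8, 1.7]
grip_width: 0.0497
```

```bash
python3 -c "
from h import *
show();delta([.4986,.195,.12],-.142)
im=vision.grab_frame('side')
cv2.imwrite('pics/s2.png',cv2.resize(im[140:320,200:440],(800,600),interpolation=cv2.INTER_CUBIC))"
```

```text
5.2 [ 0.5777 -0.1475  0.1884] [-3.141  0.     0.174] [-0.  -0.8  1.7] 0.0497
slide [ -1.88 -35.1    6.85] turn [-0.   0.  18.1]
```

View pics/s2.png

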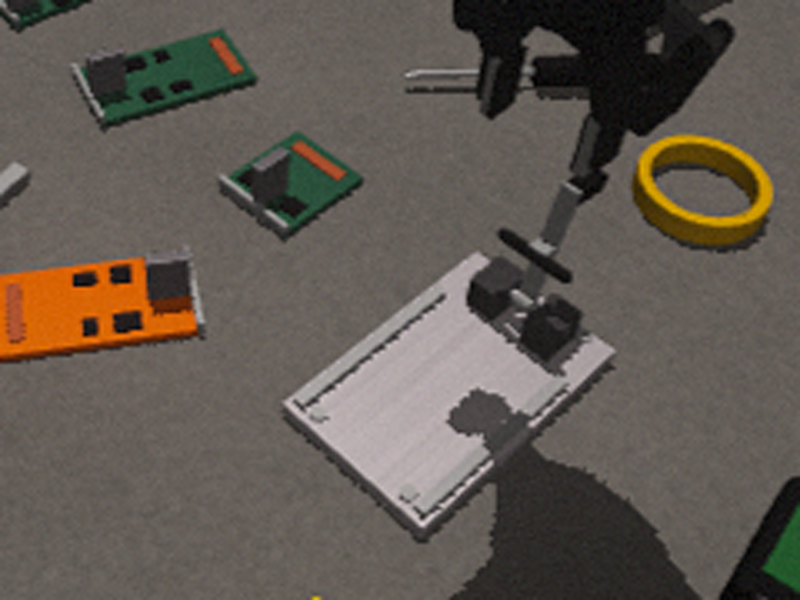

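The clip stands open. Next, the card.

Call:
{"name": "arm_command", "arguments": {
  "gripper": [5,5,5,5,5],
  "slide": [
    [-0.3,-5.5,0],
    [-0.7,-11.5,1],
    [-1,-17.5,2],
    [-1.3,-23.5,3.5],
    [-1.6,-29.5,5]
  ],
  "turn": [
    [0,0,3],
    [0,0,6],
    [0,0,9],
    [0,0,12],
    [0,0,15]
  ]
}}

```text
clock: 5.88
position: [0.5115, 0.142, 0.1379]
tool_rot: [-3.141, -0.002, -0.091]
force: [0.2, 0.8, -0.6]
grip_width: 0.0498
```

```bash
python3 -c "
from h import *
show();delta([.4986,.195,.09],-.142)"
```

```text
5.88 [0.5115 0.142  0.1379] [-3.141e+00 -2.000e-03 -9.100e-02] [ 0.2  0.8 -0.6] 0.0498
slide [-1.77 -5.16  4.79] turn [-0.  -0.1  2.9]
```

Call:
{"name": "arm_command", "arguments": {
  "gripper": [5,5,5],
  "slide": [
    [-1.2,-3,2.5],
    [-1.8,-5.2,4.8],
    [-1.8,-5.2,4.8]
  ],
  "turn": [
    [0,0,1.5],
    [0,0,2.9],
    [0,0,2.9]
  ]
}}

```text
clock: 6.25
position: [0.4975, 0.1952, 0.0886]
tool_rot: [3.141, 0.001, -0.137]
force: [0.9, -0.3, -0.3]
grip_width: 0.0501
```

```bash
python3 -c "
from h import *
show();delta([.4986,.195,.012],-.142)
im=vision.grab_frame('side'); q=proj('side',[[.4986,.195,.042],[.4986,.195,.006]]);c=q.mean(0).astype(int)
o=c-[70,55]; print((q-o)*5.71)
cv2.imwrite('pics/s3.png',cv2.resize(im[o[1]:o[1]+105,o[0]:o[0]+140],(800,600),interpolation=cv2.INTER_CUBIC))"
```

```text
6.25 [0.4975 0.1952 0.0886] [ 3.141e+00  1.000e-03 -1.370e-01] [ 0.9 -0.3 -0.3] 0.0501
slide [0.12 0.   7.66] turn [0.  0.1 0.3]
[[402.67438859 284.87190512]
 [407.99666266 347.2339566 ]]
```

View pics/s3.png

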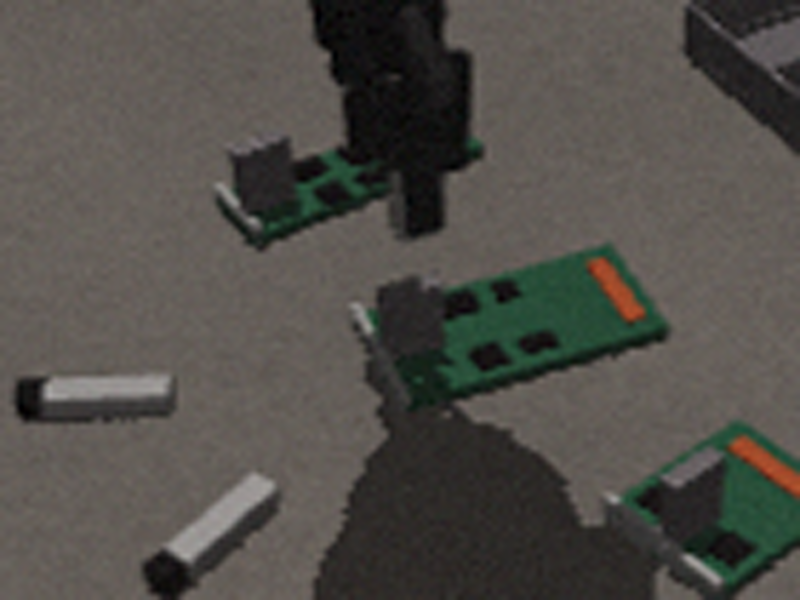

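The view shows the gripper right above the handle (crop 412,315), within about 2 mm of the prediction. Go down and grip.

Call:
{"name": "arm_command", "arguments": {
  "gripper": [4,4,4,4,4],
  "slide": [
    [0.2,0,2.5],
    [0.2,0,5],
    [0.2,0,6.5],
    [0.2,0,7.2],
    [0.2,0,7.2]
  ],
  "turn": [
    [0,0,0],
    [0,0,0],
    [0,0,0],
    [0,0,0],
    [0,0,0]
  ]
}}

```text
clock: 6.92
position: [0.5007, 0.1932, 0.0171]
tool_rot: [-3.142, -0.0, -0.139]
force: [0.2, 0.9, 0.3]
grip_width: 0.04
```

Call:
{"name": "arm_command", "arguments": {
  "gripper": [0.3,0.3,0.3,0.3,0.3],
  "slide": [
    [0,0,0],
    [0,0,0],
    [0,0,0],
    [0,0,0],
    [0,0,0]
  ],
  "turn": [
    [0,0,0],
    [0,0,0],
    [0,0,0],
    [0,0,0],
    [0,0,0]
  ],
  "force": 70
}}

```text
clock: 7.55
position: [0.501, 0.1937, 0.0176]
tool_rot: [-3.141, -0.001, -0.139]
force: [-0.6, -0.1, 7.9]
grip_width: 0.0086
```

Call:
{"name": "arm_command", "arguments": {
  "gripper": [0.3,0.3,0.3,0.3,0.3],
  "slide": [
    [0,0,-1],
    [0,0,-2.5],
    [0,0,-5],
    [0,0,-8],
    [0,0,-10]
  ],
  "turn": [
    [0,0,0],
    [0,0,0],
    [0,0,0],
    [0,0,0],
    [0,0,0]
  ]
}}

```text
clock: 8.18
position: [0.5009, 0.1936, 0.1192]
tool_rot: [-3.141, -0.002, -0.139]
force: [1.1, 0.4, -1.8]
grip_width: 0.0085
```

```bash
python3 -c "
from h import *
show()
im=vision.grab_frame('side'); c=proj('side',bot.observe()['position'])[0].astype(int)
o=np.maximum(c-[90,70],0); print(o)
cv2.imwrite('pics/s4.png',cv2.resize(im[o[1]:o[1]+135,o[0]:o[0]+180],(800,600),interpolation=cv2.INTER_CUBIC))
p=R.from_euler('z',.173).apply([-.025-.047,0,0])+[.5471,-.1542,.1];print(p);delta(p,.173)"
```

```text
8.18 [0.5009 0.1936 0.1192] [-3.141e+00 -2.000e-03 -1.390e-01] [ 1.1  0.4 -1.8] 0.0085
[139  59]
[ 0.47617476 -0.16659396  0.1       ]
slide [ 2.47 36.06  2.04] turn [ -0.1  -0.2 -17.9]
```

View pics/s4.png

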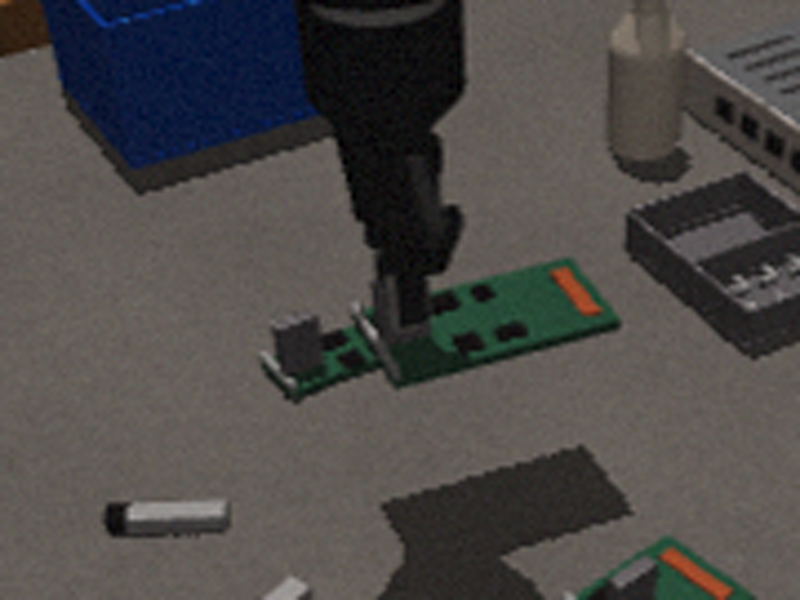

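The card is held level by the handle and it is the right one. I'll carry it to the holder's open end.

Call:
{"name": "arm_command", "arguments": {
  "gripper": [0.3,0.3,0.3,0.3,0.3],
  "slide": [
    [-0.05,4,0],
    [-0.1,9.5,0],
    [-0.15,15.5,0],
    [-0.2,21.5,0],
    [-0.25,27,0]
  ],
  "turn": [
    [0,0,-2],
    [0,0,-5],
    [0,0,-8],
    [0,0,-11],
    [0,0,-14]
  ]
}}

```text
clock: 8.85
position: [0.4601, -0.0757, 0.1173]
tool_rot: [3.141, -0.001, 0.107]
force: [0.0, 0.3, -1.7]
grip_width: 0.0085
```

```bash
python3 -c "
from h import *
show();delta([.4466,-.1718,.09],.173)"
```

```text
8.85 [ 0.4601 -0.0757  0.1173] [ 3.141e+00 -1.000e-03  1.070e-01] [ 0.   0.3 -1.7] 0.0085
slide [-2.37  9.41  2.74] turn [ 0.  -0.  -3.8]
```

Call:
{"name": "arm_command", "arguments": {
  "gripper": [0.3,0.3,0.3,0.3,0.3],
  "slide": [
    [-1.2,4,0.5],
    [-2.2,7.5,1.5],
    [-2.4,9.4,2.7],
    [-2.4,9.4,2.7],
    [-2.4,9.4,2.7]
  ],
  "turn": [
    [0,0,-1.5],
    [0,0,-3],
    [0,0,-3.8],
    [0,0,-3.8],
    [0,0,-3.8]
  ]
}}

```text
clock: 9.48
position: [0.4468, -0.1689, 0.0903]
tool_rot: [-3.141, -0.0, 0.172]
force: [0.4, 0.7, -1.1]
grip_width: 0.0087
```

```bash
python3 -c "
from h import *
show(); s=bot.observe()
im=vision.grab_frame('top').astype(int); b,g,r=im[...,0],im[...,1],im[...,2]
roi=np.zeros(im.shape[:2],bool); roi[130:260,280:360]=1
m=roi&((g>r*1.25)&(g>35)|((r>130)&(b<100)&(g<130)))
z=s['position'][2]-.0176+.006; ((cx,cy),sz,a)=rect('top',m,z); print(cx,cy,sz,a,'TCP',s['position'][:2]*1000)
cv2.imwrite('pics/t5.png',cv2.resize(im[130:250,270:370].astype(np.uint8),(500,600),interpolation=cv2.INTER_CUBIC))"
```

```text
9.47 [ 0.4468 -0.1689  0.0903] [-3.141 -0.     0.172] [ 0.4  0.7 -1.1] 0.0087
511.8858337402344 -131.13670349121094 (43.03264617919922, 102.28422546386719) 72.73670196533203 TCP [ 446.7981727  -168.93444377]
```

View pics/t5.png

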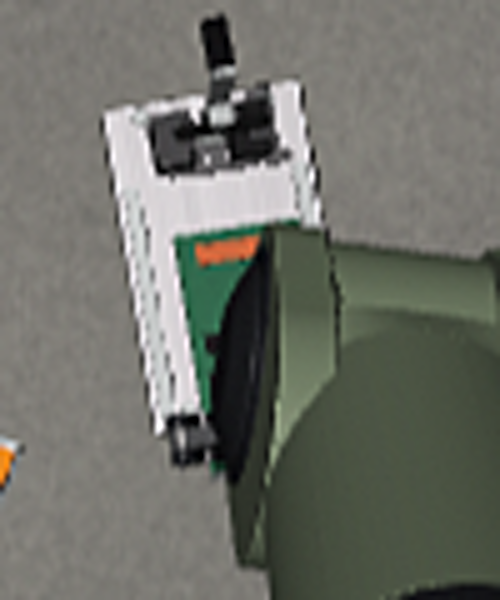

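The top view shows the card over the open end, partly hidden by the arm, with its far left corner at crop (177,236) and its left edge visible down to about (212,470). I'll check alignment from those.

```bash
python3 -c "
from h import *
s=bot.observe(); z=s['position'][2]-.0176+.006
c=np.array([[177,236],[297,222],[207,420]],float); P=plane('top',c/5-.4+[270,130],z)
for p in P: print('cradle',R.from_euler('z',-.173).apply(p-[.5471,-.1542,0])*1000)
print('TCP',R.from_euler('z',-.173).apply(s['position']-[.5471,-.1542,0])*1000)
d=P[0]-P[2];print('left edge deg',np.degrees(np.arctan2(d[1],d[0])))"
```

```text
cradle [ 7.39807247 33.58387999 78.70912907]
cradle [  5.16927532 -29.65112158  78.70912907]
cradle [-90.15381938  33.67680548  78.70912907]
TCP [-101.19546672    2.88519785   90.30912907]
left edge deg 9.857591342210858
```

Aligned to 0.1°, about 2 mm to the left. Move in, lower, then push home.

Call:
{"name": "arm_command", "arguments": {
  "gripper": [0.3,0.3,0.3,0.3,0.3],
  "slide": [
    [1.5,0.2,1],
    [3,0.2,2.5],
    [3.3,0.2,4],
    [3.3,0.2,5.3],
    [3.3,0.2,5.7]
  ],
  "turn": [
    [0,0,0],
    [0,0,0],
    [0,0,0],
    [0,0,0],
    [0,0,0]
  ]
}}

```text
clock: 10.15
position: [0.4787, -0.1658, 0.0318]
tool_rot: [-3.141, 0.002, 0.172]
force: [-0.2, 0.9, -1.3]
grip_width: 0.0087
```

Call:
{"name": "arm_command", "arguments": {
  "gripper": [0.3,0.3,0.3,0.3],
  "slide": [
    [0,0,0.15],
    [0,0,0.3],
    [0,0,0.35],
    [0,0,0.35]
  ],
  "turn": [
    [0,0,0],
    [0,0,0],
    [0,0,0],
    [0,0,0]
  ]
}}

```text
clock: 10.65
position: [0.4795, -0.1661, 0.0296]
tool_rot: [3.141, -0.0, 0.171]
force: [-1.9, -0.2, 3.8]
grip_width: 0.0088
```

Call:
{"name": "arm_command", "arguments": {
  "gripper": [0.3,0.3,0.3,0.3,0.3],
  "slide": [
    [0.2,0,0],
    [0.4,0,0],
    [0.6,0,0],
    [0.75,0,0],
    [0.75,0,0]
  ],
  "turn": [
    [0,0,0],
    [0,0,0],
    [0,0,0],
    [0,0,0],
    [0,0,0]
  ]
}}

```text
clock: 11.28
position: [0.4867, -0.1649, 0.0296]
tool_rot: [3.141, 0.0, 0.171]
force: [-3.5, -0.9, 7.1]
grip_width: 0.0085
```

Call:
{"name": "arm_command", "arguments": {
  "gripper": [0.3,0.3,0.3],
  "slide": [
    [0.1,0,0],
    [0.2,0,0],
    [0.2,0,0]
  ],
  "turn": [
    [0,0,0],
    [0,0,0],
    [0,0,0]
  ]
}}

```text
clock: 11.65
position: [0.4885, -0.1646, 0.0296]
tool_rot: [3.141, 0.0, 0.171]
force: [-5.1, -1.0, 7.8]
grip_width: 0.0088
```

Call:
{"name": "arm_command", "arguments": {
  "gripper": [0.3,0.3,0.3,0.3],
  "slide": [
    [0.15,0,0],
    [0.3,0,0],
    [0.4,0,0],
    [0.4,0,0]
  ],
  "turn": [
    [0,0,0],
    [0,0,0],
    [0,0,0],
    [0,0,0]
  ]
}}

```text
clock: 12.15
position: [0.4898, -0.1644, 0.0296]
tool_rot: [-3.141, 0.005, 0.17]
force: [-21.0, -1.4, 25.8]
grip_width: 0.0089
```

```bash
python3 -c "
from h import *
show()
im=vision.grab_frame('side')
cv2.imwrite('pics/s6.png',cv2.resize(im[160:310,220:420],(800,600),interpolation=cv2.INTER_CUBIC))"
```

```text
12.15 [ 0.4898 -0.1644  0.0296] [-3.141  0.005  0.17 ] [-21.   -1.4  25.8] 0.0089
```

View pics/s6.png

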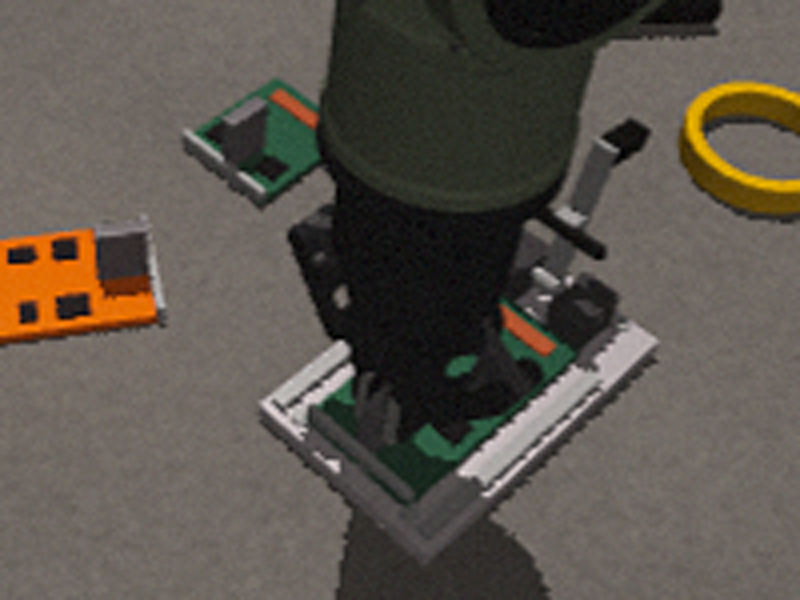

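Home against the block: contact force rose to 21 N, and the picture shows the card between the rails with its far edge at the blocks. Relieve, release, rise.

Call:
{"name": "arm_command", "arguments": {
  "gripper": [0.3,0.3,3,3,3],
  "slide": [
    [-0.2,0,-0.05],
    [-0.25,0,-0.05],
    [-0.25,0,-0.05],
    [-0.25,0,-0.05],
    [-0.25,0,-0.05]
  ],
  "turn": [
    [0,0,0],
    [0,0,0],
    [0,0,0],
    [0,0,0],
    [0,0,0]
  ]
}}

```text
clock: 12.82
position: [0.4906, -0.1639, 0.0298]
tool_rot: [-3.142, -0.0, 0.172]
force: [-0.3, 0.1, -0.9]
grip_width: 0.0301
```

Call:
{"name": "arm_command", "arguments": {
  "gripper": [3,3,3,3,3],
  "slide": [
    [0,0,-2],
    [0,0,-5],
    [0,0,-9],
    [0,0,-13],
    [0,0,-16]
  ],
  "turn": [
    [0,0,0],
    [0,0,0],
    [0,0,0],
    [0,0,0],
    [0,0,0]
  ]
}}

```text
clock: 13.45
position: [0.4906, -0.1641, 0.1916]
tool_rot: [3.141, -0.001, 0.172]
force: [-0.5, -0.3, 0.4]
grip_width: 0.0299
```

```bash
python3 -c "
from h import *
show()
a=1.75;p=[.065-.085*np.cos(a)+.018*np.sin(a),.001,.03+.085*np.sin(a)+.018*np.cos(a)];print(p)
w=R.from_euler('z',.173).apply(p)+[.5471,-.1542,0];print(w)
delta(w+[0,0,.05],.173)
im=vision.grab_frame('top');q=proj('top',w)[0];print((q-[270,120]+.4)*5)
print('side',(proj('side',w)[0]-[220,140]+.4)*4)
cv2.imwrite('pics/t7.png',np.hstack([cv2.resize(im[120:240,270:350],(400,600),interpolation=cv2.INTER_CUBIC),cv2.resize(vision.grab_frame('side')[140:290,320:420],(400,600),interpolation=cv2.INTER_CUBIC)]))"
```

```text
13.45 [ 0.4906 -0.1641  0.1916] [ 3.141e+00 -1.000e-03  1.720e-01] [-0.5 -0.3  0.4] 0.0299
[np.float64(0.0978626617739377), 0.001, np.float64(0.1104303764825938)]
[ 0.64332971 -0.13636901  0.11043038]
slide [15.52 -0.12  3.14] turn [ 0.  -0.1 -0.1]
[217.13478654  95.60769696]
side [619.31812977 224.46832946]
```

View pics/t7.png

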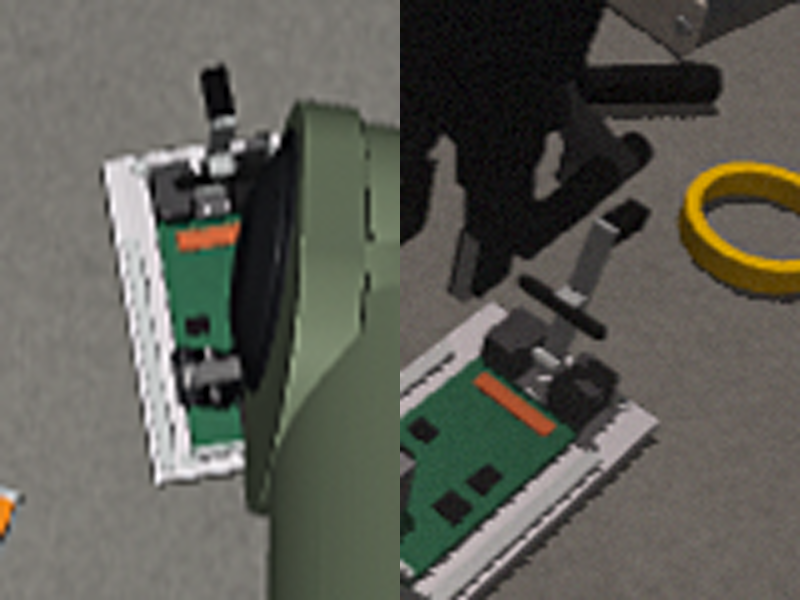

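The card lies home between the rails, and the clip tab is where the model puts it (top crop 217,90). I'll pinch it from above.

Call:
{"name": "arm_command", "arguments": {
  "gripper": [5,5,5,5,5],
  "slide": [
    [5,0,0],
    [10.5,-0.1,0],
    [15.5,-0.1,0],
    [15.6,-0.1,4],
    [15.6,-0.1,7]
  ],
  "turn": [
    [0,0,0],
    [0,0,0],
    [0,0,0],
    [0,0,0],
    [0,0,0]
  ]
}}

```text
clock: 14.18
position: [0.6435, -0.1359, 0.1172]
tool_rot: [-3.141, 0.002, 0.172]
force: [0.4, -0.3, -0.4]
grip_width: 0.0497
```

Call:
{"name": "arm_command", "arguments": {
  "gripper": [5,5,0.5,0.5,0.5],
  "slide": [
    [0,0,2],
    [0,0,2.8],
    [0,0,2.8],
    [0,0,2.8],
    [0,0,2.8]
  ],
  "turn": [
    [0,0,0],
    [0,0,0],
    [0,0,0],
    [0,0,0],
    [0,0,0]
  ],
  "force": 25
}}

```text
clock: 14.8
position: [0.6444, -0.136, 0.093]
tool_rot: [-3.142, -0.001, 0.172]
force: [-0.9, 3.1, 5.3]
grip_width: 0.0115
```

```bash
python3 -c "
from h import *
show(); s=bot.observe()
p=R.from_euler('z',-.173).apply(s['position']-[.5471,-.1542,0])*1000+[-65,0,19-30]; print(p)
for t in np.arange(0,1.66,.11):
  c,n=np.cos(t),np.sin(t); x=p[0]*c-p[2]*n; z=p[0]*n+p[2]*c; print(round(1.75-t,2),round((x-p[0])/10,2),round(-(z-p[2])/10,2))"
```

```text
14.8 [ 0.6444 -0.136   0.093 ] [-3.142e+00 -1.000e-03  1.720e-01] [-0.9  3.1  5.3] 0.0115
[33.93300085  1.1736284  81.95249706]
1.75 0.0 -0.0
1.64 -0.92 -0.32
1.53 -1.87 -0.54
1.42 -2.84 -0.66
1.31 -3.81 -0.66
1.2 -4.78 -0.57
1.09 -5.74 -0.36
0.98 -6.66 -0.05
0.87 -7.55 0.36
0.76 -8.38 0.86
0.65 -9.16 1.45
0.54 -9.86 2.13
0.43 -10.49 2.87
0.32 -11.03 3.69
0.21 -11.48 4.55
0.1 -11.83 5.46
```

Call:
{"name": "arm_command", "arguments": {
  "gripper": [0.5,0.5,0.5,0.5,0.5],
  "slide": [
    [-0.9,0,-0.3],
    [-1.85,0,-0.55],
    [-2.85,0,-0.65],
    [-3.8,0,-0.65],
    [-4.8,0,-0.55]
  ],
  "turn": [
    [0,0,0],
    [0,0,0],
    [0,0,0],
    [0,0,0],
    [0,0,0]
  ]
}}

```text
clock: 15.42
position: [0.5962, -0.1446, 0.0975]
tool_rot: [3.142, -0.001, 0.172]
force: [3.5, 3.1, -5.9]
grip_width: 0.011
```

Call:
{"name": "arm_command", "arguments": {
  "gripper": [0.5,0.5,0.5,0.5,0.5],
  "slide": [
    [-0.95,0,0.2],
    [-1.9,0,0.5],
    [-2.75,0,0.9],
    [-3.6,0,1.4],
    [-4.4,0,2]
  ],
  "turn": [
    [0,0,0],
    [0,0,0],
    [0,0,0],
    [0,0,0],
    [0,0,0]
  ]
}}

```text
clock: 16.05
position: [0.5528, -0.1524, 0.0771]
tool_rot: [3.141, -0.0, 0.171]
force: [5.7, 2.1, -1.4]
grip_width: 0.0114
```

Call:
{"name": "arm_command", "arguments": {
  "gripper": [0.5,0.5,0.5,0.5,0.5],
  "slide": [
    [-0.7,0,0.7],
    [-1.3,0,1.4],
    [-1.85,0,2.25],
    [-2.3,0,3.1],
    [-2.5,0,3.5]
  ],
  "turn": [
    [0,0,0],
    [0,0,0],
    [0,0,0],
    [0,0,0],
    [0,0,0]
  ]
}}

```text
clock: 16.68
position: [0.5283, -0.1567, 0.0417]
tool_rot: [3.141, 0.0, 0.171]
force: [3.1, -1.7, 2.5]
grip_width: 0.0113
```

Call:
{"name": "arm_command", "arguments": {
  "gripper": [0.5,2,4,4,4],
  "slide": [
    [-0.05,0,0.2],
    [-0.05,0,0.2],
    [-0.05,0,0.2],
    [-0.05,0,0.2],
    [-0.05,0,0.2]
  ],
  "turn": [
    [0,0,0],
    [0,0,0],
    [0,0,0],
    [0,0,0],
    [0,0,0]
  ]
}}

```text
clock: 17.3
position: [0.5281, -0.1565, 0.0403]
tool_rot: [-3.142, -0.0, 0.172]
force: [-0.1, 0.9, 0.0]
grip_width: 0.0399
```

Call:
{"name": "arm_command", "arguments": {
  "gripper": [4,4,4,4,4],
  "slide": [
    [0,0,-2],
    [0,0,-6],
    [0,0,-11],
    [0,0,-16],
    [0,0,-20]
  ],
  "turn": [
    [0,0,0],
    [0,0,0],
    [0,0,0],
    [0,0,0],
    [0,0,0]
  ]
}}

```text
clock: 17.92
position: [0.5281, -0.1565, 0.2425]
tool_rot: [3.141, -0.001, 0.172]
force: [0.4, -0.2, -0.7]
grip_width: 0.0402
```

Call:
{"name": "arm_command", "arguments": {
  "gripper": [4,4,4,4,4],
  "slide": [
    [0,5,0],
    [0,11,0],
    [0,17,0],
    [0,21,0],
    [0,21,0]
  ],
  "turn": [
    [0,0,0],
    [0,0,0],
    [0,0,0],
    [0,0,0],
    [0,0,0]
  ]
}}

```text
clock: 18.55
position: [0.563, -0.3666, 0.2395]
tool_rot: [3.141, 0.001, 0.168]
force: [-0.4, -0.2, 0.7]
grip_width: 0.04
```

```bash
python3 -c "
from h import *
show()
im=vision.grab_frame('top');t=.1
T=R.from_euler('z',.173)
for n,p in dict(tab=[.065-.085*np.cos(t)+.018*np.sin(t),0,.03+.085*np.sin(t)+.018*np.cos(t)],stripL=[-.08,.033,.018],stripR=[-.08,-.033,.018],farL=[.05,.033,.018],farR=[.05,-.033,.018]).items():
  w=T.apply(p)+[.5471,-.1542,0]; print(n,((proj('top',w)[0]-[280,135]+.4)*[5,6]).round(),((proj('side',w)[0]-[230,190]+.4)*4+[400,0]).round())
cv2.imwrite('pics/t8.png',np.hstack([cv2.resize(im[135:235,280:360],(400,600),interpolation=cv2.INTER_CUBIC),cv2.resize(vision.grab_frame('side')[190:340,280:380],(400,600),interpolation=cv2.INTER_CUBIC)]))"
```

```text
18.55 [ 0.563  -0.3666  0.2395] [3.141e+00 1.000e-03 1.680e-01] [-0.4 -0.2  0.7] 0.04
tab [193. 304.] [808. 221.]
stripL [143. 460.] [661. 296.]
stripR [263. 438.] [762. 386.]
farL [105. 180.] [835. 157.]
farR [224. 158.] [937. 234.]
```

View pics/t8.png

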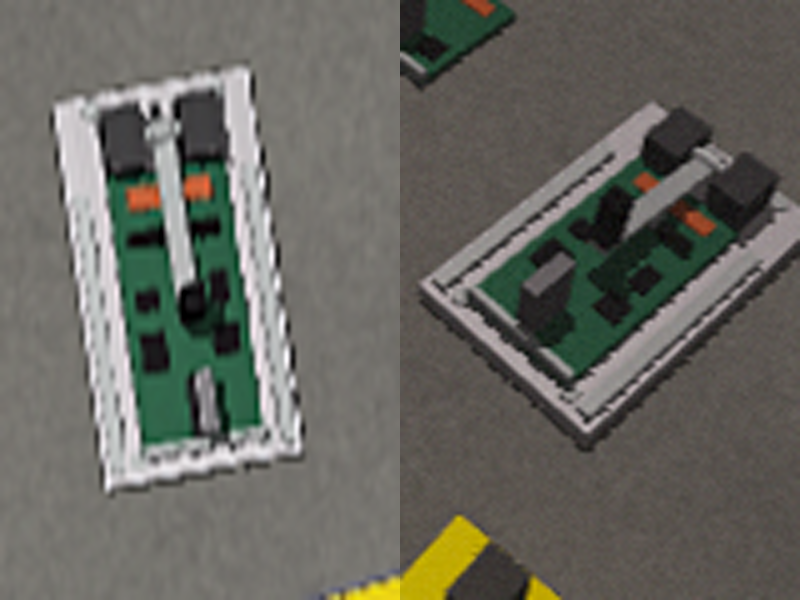

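The final view shows the card between the rails with its far edge at the blocks (top crop 112,178; predicted 105,180). The tab is at (193,303), predicted (193,304) for a clip angle of 0.1.

```bash
python3 -c "
from workcell import job_done
print(job_done())"
```

```text
the job is handed in; nothing more can be done
None
```

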